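Snap the lid of a parts box shut, section by section

TASK

Snap the lid of the grey parts box shut by pressing down on the four raised sections of its rim with the fingertips, one at a time: begin with the orange one and go round clockwise as seen from above, each until it clicks down flush with the white corners. Only press: leave the box standing where it is, do not lift it, and leave the things around it alone.

Things in the scene. Friction and masses are not known exactly. Their poses are not given: they have to be found in the camera images.
- parts_box: loose grey plastic storage box, about 1 kg, 160 mm (its x) by 130 mm (its y), not to be lifted, standing on rubber feet on the bench; origin at the centre of its underside, z up. Its white lid has a recessed middle panel (top 58 mm above the bench), four fixed corner caps 30 mm square (tops at 66 mm) and, between them, four rim sections that snap down: one orange (1, at +x), then clockwise seen from above three blue ones (2 at -y, 3 at -x, 4 at +y).
- clip_1 (a joint): how far the orange rim section 1 (on the short +x side of the box) is pressed down, in m: 0 = open, standing 8 mm proud of the white corner caps; 0.008 = snapped shut, flush with them. It slides straight down and snaps over at half travel: it resists with up to about 11 N in the first half (most at 1 to 2 mm), springs back up if let go before about 4 mm, and jumps fully shut by itself beyond that and stays shut.
- clip_1_top (a point): middle of the top face of the orange rim section 1, 64 mm long along the rim and 24 mm wide; moves with the section (74 mm above the bench when open, 66 mm when shut). Its x axis points outward from the box, z up.
- clip_2 (a joint): how far the blue rim section 2 (on the long -y side of the box) is pressed down, in m: 0 = open, standing 8 mm proud of the white corner caps; 0.008 = snapped shut, flush with them. It slides straight down and snaps over at half travel: it resists with up to about 11 N in the first half (most at 1 to 2 mm), springs back up if let go before about 4 mm, and jumps fully shut by itself beyond that and stays shut.
- clip_2_top (a point): middle of the top face of the blue rim section 2, 94 mm long along the rim and 24 mm wide; moves with the section (74 mm above the bench when open, 66 mm when shut). Its x axis points outward from the box, z up.
- clip_3 (a joint): how far the blue rim section 3 (on the short -x side of the box) is pressed down, in m: 0 = open, standing 8 mm proud of the white corner caps; 0.008 = snapped shut, flush with them. It slides straight down and snaps over at half travel: it resists with up to about 11 N in the first half (most at 1 to 2 mm), springs back up if let go before about 4 mm, and jumps fully shut by itself beyond that and stays shut.
- clip_3_top (a point): middle of the top face of the blue rim section 3, 64 mm long along the rim and 24 mm wide; moves with the section (74 mm above the bench when open, 66 mm when shut). Its x axis points outward from the box, z up.
- clip_4 (a joint): how far the blue rim section 4 (on the long +y side of the box) is pressed down, in m: 0 = open, standing 8 mm proud of the white corner caps; 0.008 = snapped shut, flush with them. It slides straight down and snaps over at half travel: it resists with up to about 11 N in the first half (most at 1 to 2 mm), springs back up if let go before about 4 mm, and jumps fully shut by itself beyond that and stays shut.
- clip_4_top (a point): middle of the top face of the blue rim section 4, 94 mm long along the rim and 24 mm wide; moves with the section (74 mm above the bench when open, 66 mm when shut). Its x axis points outward from the box, z up.
- grease_tin: yellow and blue round grease tin, 67 mm across, 32 mm high, loose on the bench near the box, a bystander; origin at the centre of its underside
- gear: steel gear, 56 mm across, 20 mm high, loose on the bench near the box, a bystander; origin at the centre of its underside
- vee_block: dark steel vee block, 43x57x46 mm, loose on the bench near the box, a bystander; origin at the centre of its underside

How it is judged (in metres and radians):
On the way, in this order (a step that is already met when the one before it is completed fails the run):
1. the orange rim section is snapped shut (value of joint clip_1 above 0.0062 m), for 0.1 s.
2. the next (clockwise) blue rim section is snapped shut (value of joint clip_2 above 0.0062 m), for 0.1 s.
3. the blue (opposite the orange) rim section is snapped shut (value of joint clip_3 above 0.0062 m), for 0.1 s.
4. the last blue rim section is snapped shut (value of joint clip_4 above 0.0062 m), for 0.1 s.
At the end, for the whole second after the job is handed in: All four rim sections are snapped shut (pressed more than 6.2 of 8 mm), and the box stands level (within 0.05 rad) and at rest within 30 mm of where it stood (value of joint each of clip_1, clip_2, clip_3, clip_4 above 0.0062 m and distance of parts_box from where it was at the start of the episode below 0.03 m and angle between parts_box's own z axis and vertical below 0.05 rad and linear speed of parts_box below 0.01 m/s); the robot touches nothing.
It fails at once if the box is shoved more than 30 mm (distance of parts_box from where it was at the start of the episode above 0.03 m).
It fails at once if the box is lifted (more than 10 mm) (height (world z) of parts_box above 0.01 m).
It fails at once if the box is tipped (more than 0.15 rad) (angle between parts_box's own z axis and vertical above 0.15 rad).
It fails at once if the grease tin, the gear or the vee block is moved more than 15 mm (distance of any of grease_tin, gear, vee_block from where it was at the start of the episode above 0.015 m).
It also fails if it takes over 54 s, if anything falls off the work surface, if the arm or the gripper's body presses on something with over 40 N, if the wrist force passes 120 N, or if a joint passes its speed limit or range.

ROBOT

A 6-joint arm with a two-finger parallel gripper is mounted at the origin on a cart in front of the work surface, level with it; the furniture and walls round the work are solid. World frame = base frame: x ahead of the robot, y to its left, z up, the work surface at z = 0. Lengths are in m, angles in degrees, forces in N, time in s.
With the tool pointing down it reaches from about 0.25 to 0.725 m from the base axis. Payload 9.7 kg.
Tool frame: the origin (TCP) lies between the finger pads; the fingertips stand 17 mm ahead of it and the grasp point (between the pads) lies 2 mm behind it; z points along the fingers, y is the direction in which the jaws open and shut (so a half turn about z gives the same grasp; the last joint's range is limited). The gripper opens to 85 mm and grips with 20 to 120 N. Pads are 22 mm wide; open, the fingers measure 114 mm over their backs; the gripper's body (76 mm by 85 mm) begins 54 mm behind the grasp point. The pads swing forward as they close: fully open they stand 13 mm farther back than shut.
Start: joints at [63.025, 4.979, 10.078, 95.1, 0, 90], TCP at [0.249, 0.49, 0.248] pointing down, gripper open.
Joint ranges: [-179.16, 179.16], [-48.56, 103.87], [-65.8, 70.77], [-126.05, 130.52], [-82.76, 87.17], [-180, 180]. Speed limits (degrees/s): [127.2, 127.2, 147.25, 180, 180, 180].

INTERFACE

Orientations are given as [roll, pitch, yaw] about the fixed x, y, z axes, in that order (R = Rz(yaw) Ry(pitch) Rx(roll)).
In Python, from workcell import monitor, cams, order gives the robot as it stands. The module is installed in compiled form; this text tells all that it offers.
- The arm moves only by the shell command python3 -m handwheel 'ROWS' [OPENING] [FORCE]. ROWS is JSON, a list of rows, each a list of 6 numbers: the shift along the tool's x, y, z in m, then the turn, a rotation vector about the tool's x, y, z in degrees. In form: [[tx, ty, tz, wx, wy, wz], ...]. A call has exactly 8 rows; each row shifts and turns the commanded pose from where the row before left it, along the tool's axes as they then stand; what a row does not reach is not made up. A row lasts 1/12 s, in which the tool goes at most 41.7 mm and 7.16 degrees, less where a joint would pass 70% of its speed; a pose out of reach is approached as far as the arm can. A call is refused whole if a number of a shift passes 0.0417 or a number of a turn 7.16, either way. A call with a gripper value outside its range is refused whole. OPENING is the opening, from -1 (shut) to 1 (fully open), set as the call begins (- or left out, the last holds). The fingers move at their own pace and stop on an object; FORCE is the grip in N (left out, the last holds). Time passes only in rows, so rows that do not move let the fingers close, or fill a call up. It gives the time, the measured TCP pose, the force and the opening at its end, in the units of the state.
- monitor.get_obs(): the state, without advancing time (a new reading comes with each control period).
- cams.camera(name): name is "side" or "top"; returns a dict with "img" (400x640x3 uint8, red, green, blue), "depth" (400x640 float32, m along the optical axis (not along the pixel's ray), 0 where there is no reading), "fx", "fy", "cx", "cy" (pixels), "rvec" (rotation vector, rad) and "tvec" (3), from world to camera coordinates, as OpenCV has them. Camera axes: x right, y down, z forward; pixel columns grow to the right and rows downward; lengths in m; the calibration is good to about 2 mm. A picture is of the moment at which its call begins.
- order.job_done(): hands the job in, once; it reports no verdict.
The state is a dict: "time": time; "q": joint angles; "qd": joint speeds; "joint_efforts": joint torques, N m; "ee_pos": TCP position; "tcp_rot": TCP orientation; "wrist_force": force on the tool from outside, world axes, zero at the start; "torque": the same for the moment, N m; "opening": finger opening in m.
Only numpy, scipy, OpenCV 4.12 (cv2) and the standard library are available. Lean on these libraries where they do the work, as an engineer would, in place of code of your own. Each camera call takes 0.05 s, during which the arm holds its last target. There are 200 camera calls.

## Working session

There is one attempt and no reset: what is moved stays moved. The work goes in short steps, Python scripts to look and compute and a shell command to move; the robot and the scene stay as the last step left them, time stands still between calls to the robot, and variables do not carry over. Pictures are saved under pics/ and viewed, about 8 in all and at most 12, crops included, and the job is handed in when it is done.

```bash
mkdir -p pics; python3 - <<'E'
from workcell import monitor,cams
import cv2,numpy as np
print(monitor.get_obs())
for n in("top","side"):
    c=cams.camera(n); cv2.imwrite(f"pics/{n}0.png",c["img"][:,:,::-1]); np.savez(f"{n}0.npz",**c)
    print(n,c["fx"],c["cx"],c["cy"],c["rvec"],c["tvec"])
E
```

```text
{'time': 0.0, 'q': array([6.30257478e+01, 5.01200505e+00, 1.00363458e+01, 9.50992464e+01,
       2.42087684e-03, 8.99978786e+01]), 'qd': array([ 1.89357097e-02, -2.88896666e-05,  3.97666308e-02, -7.38801510e-02,
       -6.70826579e-02, -2.74499429e-03]), 'joint_efforts': array([-1.88414575e-03, -5.20385313e+01,  4.64809513e+01,  1.60637376e-02,
       -6.80801080e-06, -1.36473207e-05]), 'ee_pos': array([0.24937723, 0.48999955, 0.24759131]), 'tcp_rot': array([-1.79925094e+02, -2.42364814e-03,  1.53027866e+02]), 'wrist_force': array([ 0.7307216 ,  0.18375675, -0.23678864]), 'torque': array([-0.02170269, -0.00535802,  0.02234409]), 'opening': 0.08517544727791841}
top 425.2412385707709 316.6141097226385 202.5158913943201 [ 2.20996327 -2.18632339  0.09646167] [0.29372197 0.52360207 0.9176653 ]
side 468.5413714513869 323.22112481604034 197.08157318913237 [ 2.06775357 -0.2560972   0.14406923] [-0.40377705  0.28802542  0.66911431]
```

View pics/top0.png

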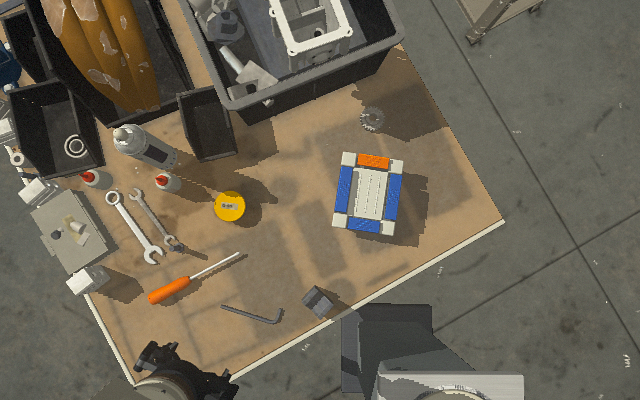

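The top view shows the box centred at about (368,193). Orange is at (373,160), with blue sections right (395,188), bottom (362,225) and left (344,190). The gear is at (371,119), the tin at (229,206), the vee block at (318,301), and the parts bin is above and left.

```bash
cat > h.py <<'E'
import numpy as np,cv2
from scipy.ndimage import label
def cloud(c):
    v,u=np.mgrid[:400,:640]; d=c["depth"]
    P=np.stack([(u-c["cx"])/c["fx"]*d,(v-c["cy"])/c["fy"]*d,d],-1)
    R=cv2.Rodrigues(np.asarray(c["rvec"]))[0]
    return (P-np.asarray(c["tvec"]).ravel())@R
def segs(c,box):
    W=cloud(c); h=cv2.cvtColor(np.ascontiguousarray(c["img"]),cv2.COLOR_RGB2HSV).astype(int)
    v,u=np.mgrid[:400,:640]; x0,y0,x1,y1=box
    roi=(u>x0)&(u<x1)&(v>y0)&(v<y1)&(W[...,2]>.055)&(W[...,2]<.09)
    for nm,m in(("orange",(h[...,0]<20)&(h[...,1]>150)),("blue",(abs(h[...,0]-110)<15)&(h[...,1]>120))):
        L,n=label(m&roi)
        for i in range(1,n+1):
            k=L==i
            if k.sum()<40: continue
            p=W[k]; r=cv2.minAreaRect((p[:,:2]*1000).astype(np.float32))
            print(nm,k.sum(),"px",u[k].mean().round(),v[k].mean().round(),"med z",np.median(p[:,2]).round(4),"rect mm",np.round(r[0],1),np.round(r[1],1),round(r[2],1))
E
python3 - <<'E'
import numpy as np
from h import *
c=dict(np.load("top0.npz")); segs(c,(310,130,430,250))
W=cloud(c)
for n,u,v in(("panel",370,193),("gear",371,119),("tin",229,206),("vee",318,299),("bench",280,250),("bin rim",232,112),("bin rim r",400,45),("bin rim mid",320,82),("edge",500,222)): print(n,W[v,u].round(3))
s=dict(np.load("side0.npz")); print("side"); segs(s,(0,0,640,400))
E
```

```text
orange 352 px 373.0 161.0 med z 0.0729 rect mm [604.4 184.7] [64.1 24. ] 81.9
blue 519 px 343.0 189.0 med z 0.0729 rect mm [546.1 246. ] [23.4 92.9] 81.8
blue 520 px 393.0 196.0 med z 0.0732 rect mm [531. 143.] [24.6 93.4] 82.7
blue 359 px 363.0 225.0 med z 0.0732 rect mm [472.3 203.9] [63.5 23.4] 81.8
panel [0.539 0.188 0.056]
gear [0.711 0.178 0.002]
tin [0.51  0.488 0.028]
vee [0.315 0.295 0.032]
bench [0.416 0.379 0.002]
bin rim [ 0.723  0.491 -0.   ]
bin rim r [0.885 0.112 0.001]
bin rim mid [0.756 0.297 0.109]
edge [ 0.482 -0.112 -0.   ]
side
orange 43 px 309.0 129.0 med z 0.0717 rect mm [563.2 763.9] [17.9 19.1] 66.1
orange 48 px 319.0 148.0 med z 0.0712 rect mm [558.5 613.1] [21.3 16.3] 8.3
orange 57 px 396.0 239.0 med z 0.0704 rect mm [602.2 171.6] [43.6 23.5] 81.3
blue 59 px 351.0 98.0 med z 0.078 rect mm [ 769.  1015.9] [13.7 60.1] 28.1
blue 42 px 335.0 145.0 med z 0.0743 rect mm [604.1 615.4] [11.9 14.2] 73.1
blue 360 px 355.0 220.0 med z 0.0719 rect mm [544.8 243.5] [28.1 93.1] 82.2
blue 257 px 325.0 236.0 med z 0.0723 rect mm [471.2 203.8] [72.8 23. ] 81.2
blue 719 px 365.0 252.0 med z 0.0709 rect mm [530.1 139.7] [27.7 93.8] 80.0
```

View pics/side0.png

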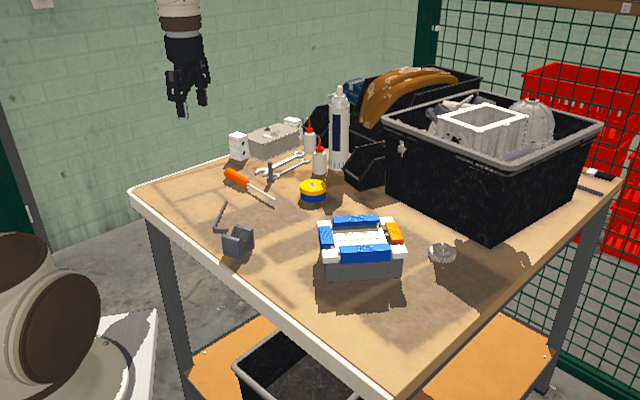

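Both cameras agree on the sections: 1 (0.604, 0.185), 2 (0.531, 0.143), 3 (0.472, 0.204), 4 (0.546, 0.246), with tops at about 73–74 mm and sizes matching. The box yaw is about -8.3°. I'll turn the tool to align with the box (tool x = -box x, tool y = +box y), shut the fingers and move over the orange section.

```bash
python3 -m handwheel '[[0,0,0,0,0,-6.2],[0,0,0,0,0,-6.2],[0,0,0,0,0,-6.3],[-0.02,-0.013,0,0,0,0],[-0.025,-0.016,0,0,0,0],[-0.025,-0.016,0,0,0,0],[-0.025,-0.016,0,0,0,0],[-0.025,-0.016,0,0,0,0]]' -1 40
python3 -m handwheel '[[-0.025,-0.016,0,0,0,0],[-0.025,-0.016,0,0,0,0],[-0.025,-0.016,0,0,0,0],[-0.025,-0.016,0,0,0,0],[-0.025,-0.016,0,0,0,0],[-0.025,-0.016,0,0,0,0],[-0.025,-0.016,0,0,0,0],[-0.025,-0.016,0,0,0,0]]'
cat > goto.py <<'E'
import sys,numpy as np
from workcell import monitor
from scipy.spatial.transform import Rotation as R
C={'1':(.6044,.1847),'2':(.531,.143),'3':(.4723,.2039),'4':(.5461,.246)}
ctr=np.array([.5385,.1944])
o=monitor.get_obs(); t=np.array(C[sys.argv[1]]); t=t+(ctr-t)/np.linalg.norm(ctr-t)*.002
p=np.array([*t,.105]); r=R.from_euler("xyz",o["tcp_rot"],degrees=True)
print("t",o["time"],"pos",o["ee_pos"].round(4),"rot",o["tcp_rot"].round(2),"F",o["wrist_force"].round(1),"open",round(o["opening"],4))
print("shift mm to z=.105",(r.inv().apply(p-o["ee_pos"])*1000).round(1))
E
python3 goto.py 1
```

```text
time: 0.77
ee_pos: [0.3578, 0.3956, 0.2479]
tcp_rot: [-180.0, -0.0, 171.8]
wrist_force: [0.5, 0.0, 0.1]
opening: -0.0001
time: 1.43
ee_pos: [0.5375, 0.24, 0.2479]
tcp_rot: [-180.0, -0.0, 171.7]
wrist_force: [0.3, -0.1, 0.5]
opening: 0.0001
t 1.4333 pos [0.5375 0.24   0.2479] rot [-1.7998e+02 -3.0000e-02  1.7172e+02] F [ 0.3 -0.1  0.5] open 0.0001
shift mm to z=.105 [-72.2 -45.1 142.8]
```

```bash
python3 -m handwheel '[[-0.018,-0.0113,0,0,0,0],[-0.018,-0.0113,0,0,0,0],[-0.018,-0.0113,0.02,0,0,0],[-0.0182,-0.0112,0.02,0,0,0],[0,0,0.03,0,0,0],[0,0,0.03,0,0,0],[0,0,0.03,0,0,0],[0,0,0.013,0,0,0]]'
python3 goto.py 1
python3 - <<'E'
from workcell import cams
import cv2
c=cams.camera("top")["img"]; s=cams.camera("side")["img"]
f=lambda i:cv2.resize(i,(400,400),interpolation=cv2.INTER_CUBIC)
import numpy as np
cv2.imwrite("pics/a1.png",np.hstack([f(c[130:250,310:430]),f(s[150:310,290:450])])[:,:,::-1])
E
```

```text
time: 2.1
ee_pos: [0.5999, 0.1855, 0.1004]
tcp_rot: [-179.9, -0.3, 171.7]
wrist_force: [-0.6, -0.6, -2.0]
opening: 0.0
t 2.1 pos [0.5999 0.1855 0.1004] rot [-179.85   -0.31  171.7 ] F [-0.6 -0.6 -2. ] open 0.0
shift mm to z=.105 [-2.6 -0.1 -4.6]
```

View pics/a1.png

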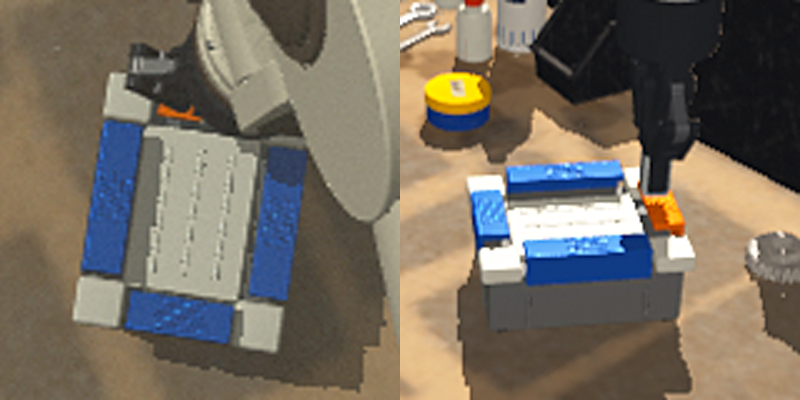

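The fingertips are just above the inner part of the orange section (side crop, about (655,190)), clear of everything else. I'll correct about 2 mm outward and then go down gently.

```bash
python3 -m handwheel '[[-0.002,0,0,0,0,0],[0,0,0,0,0,0],[0,0,0.003,0,0,0],[0,0,0.003,0,0,0],[0,0,0.003,0,0,0],[0,0,0.002,0,0,0],[0,0,0.001,0,0,0],[0,0,0.001,0,0,0]]'
python3 goto.py 1
python3 -m handwheel '[[0,0,0.001,0,0,0],[0,0,0.001,0,0,0],[0,0,0.001,0,0,0],[0,0,0.001,0,0,0],[0,0,0.001,0,0,0],[0,0,0.001,0,0,0],[0,0,0,0,0,0],[0,0,0,0,0,0]]'
python3 goto.py 1
```

```text
time: 2.87
ee_pos: [0.6035, 0.1859, 0.0921]
tcp_rot: [-180.0, -0.0, 171.7]
wrist_force: [0.1, 1.0, -0.9]
opening: -0.0
t 2.8667 pos [0.6035 0.1859 0.0921] rot [-1.7999e+02 -1.0000e-02  1.7173e+02] F [ 0.1  1.  -0.9] open -0.0
shift mm to z=.105 [  0.9  -1.1 -12.9]
time: 3.53
ee_pos: [0.6036, 0.1859, 0.0861]
tcp_rot: [-180.0, -0.0, 171.7]
wrist_force: [0.5, 0.4, 0.4]
opening: 0.0004
t 3.5333 pos [0.6036 0.1859 0.0861] rot [-1.8000e+02 -1.0000e-02  1.7172e+02] F [0.5 0.4 0.4] open 0.0004
shift mm to z=.105 [  1.   -1.1 -18.9]
```

```bash
python3 -m handwheel '[[0,0,0.001,0,0,0],[0,0,0.0005,0,0,0],[0,0,0.0005,0,0,0],[0,0,0.0005,0,0,0],[0,0,0.0005,0,0,0],[0,0,0,0,0,0],[0,0,0,0,0,0],[0,0,0,0,0,0]]'
python3 goto.py 1
python3 - <<'E'
from workcell import cams
import cv2
from h import *
s=cams.camera("side"); segs(s,(290,150,450,310))
cv2.imwrite("pics/a2.png",cv2.resize(s["img"][180:290,310:430],(600,550),interpolation=cv2.INTER_CUBIC)[:,:,::-1])
E
```

```text
time: 4.2
ee_pos: [0.6036, 0.1859, 0.0833]
tcp_rot: [-180.0, -0.0, 171.7]
wrist_force: [-0.7, -1.1, -1.3]
opening: 0.0002
t 4.2 pos [0.6036 0.1859 0.0833] rot [-180.     -0.    171.72] F [-0.7 -1.1 -1.3] open 0.0002
shift mm to z=.105 [  1.   -1.1 -21.7]
orange 103 px 395.0 239.0 med z 0.0641 rect mm [601.5 165.5] [32.1 23.8] 80.7
blue 358 px 355.0 220.0 med z 0.0718 rect mm [544.8 244. ] [29.  93.5] 83.1
blue 261 px 325.0 236.0 med z 0.0722 rect mm [471.  201.1] [64.3 23.1] 82.2
blue 731 px 365.0 252.0 med z 0.0708 rect mm [529.9 140.1] [27.1 92.9] 81.5
```

View pics/a2.png

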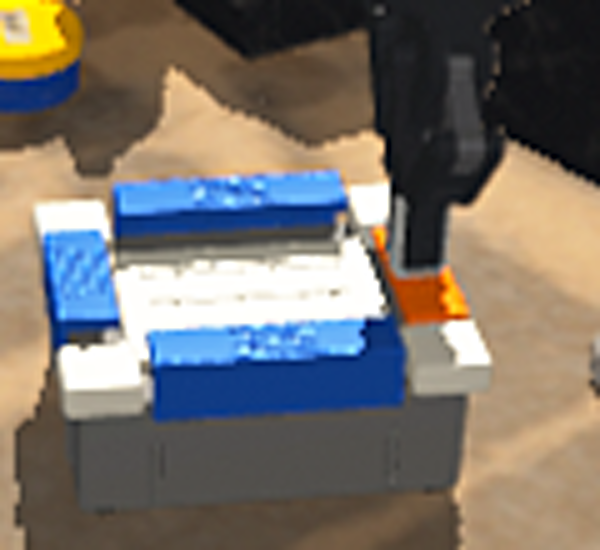

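Orange is flush with the white corners (top 0.064 against 0.0705 before), and the other sections and the box haven't moved. Next is section 2.

```bash
python3 -m handwheel '[[0,0,-0.012,0,0,0],[0,0,-0.013,0,0,0],[0.0164,-0.0127,0,0,0,0],[0.0164,-0.0127,0,0,0,0],[0.0164,-0.0127,0,0,0,0],[0.0164,-0.0127,0,0,0,0],[0,0,0,0,0,0],[0,0,0.006,0,0,0]]'
python3 goto.py 2
python3 -m handwheel '[[0,0,0.004,0,0,0],[0,0,0.004,0,0,0],[0,0,0.002,0,0,0],[0,0,0.002,0,0,0],[0,0,0.002,0,0,0],[0,0,0.001,0,0,0],[0,0,0.001,0,0,0],[0,0,0.001,0,0,0]]'
python3 goto.py 2
python3 -m handwheel '[[0,0,0.001,0,0,0],[0,0,0.0005,0,0,0],[0,0,0.0005,0,0,0],[0,0,0.0003,0,0,0],[0,0,0,0,0,0],[0,0,0,0,0,0],[0,0,0,0,0,0],[0,0,0,0,0,0]]'
python3 goto.py 2
python3 - <<'E'
from workcell import cams
import cv2
from h import *
s=cams.camera("side"); segs(s,(290,150,450,310))
cv2.imwrite("pics/a3.png",cv2.resize(s["img"][180:290,310:430],(600,550),interpolation=cv2.INTER_CUBIC)[:,:,::-1])
E
```

```text
time: 4.92
ee_pos: [0.5322, 0.1452, 0.1052]
tcp_rot: [179.9, 0.2, 171.7]
wrist_force: [0.5, 0.5, 0.5]
opening: 0.0003
t 4.9167 pos [0.5322 0.1452 0.1052] rot [179.9    0.23 171.7 ] F [0.5 0.5 0.5] open 0.0003
shift mm to z=.105 [ 0.9 -0.3  0.2]
time: 5.58
ee_pos: [0.5314, 0.1452, 0.0849]
tcp_rot: [-180.0, -0.0, 171.7]
wrist_force: [-0.8, -0.2, 0.1]
opening: -0.0002
t 5.5833 pos [0.5314 0.1452 0.0849] rot [-1.7999e+02 -2.0000e-02  1.7173e+02] F [-0.8 -0.2  0.1] open -0.0002
shift mm to z=.105 [  0.1  -0.2 -20.1]
time: 6.25
ee_pos: [0.5313, 0.1451, 0.0831]
tcp_rot: [180.0, 0.0, 171.7]
wrist_force: [-1.2, -0.1, 1.6]
opening: 0.0001
t 6.25 pos [0.5313 0.1451 0.0831] rot [180.     0.   171.72] F [-1.2 -0.1  1.6] open 0.0001
shift mm to z=.105 [  0.   -0.1 -21.9]
orange 44 px 392.0 238.0 med z 0.0636 rect mm [594.5 177.7] [19.9 63.3] 13.1
blue 187 px 344.0 220.0 med z 0.0718 rect mm [520.9 246.3] [28.7 45.8] 87.5
blue 259 px 325.0 236.0 med z 0.0721 rect mm [471.2 201.9] [67.4 23.1] 81.8
blue 511 px 365.0 254.0 med z 0.0636 rect mm [531.2 145.3] [38.3 93.8] 80.9
```

View pics/a3.png

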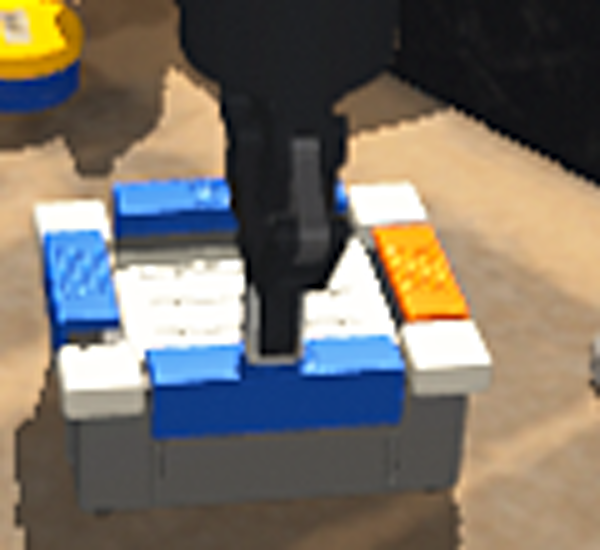

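Section 2 is flush and orange stayed shut. Next is section 3.

```bash
python3 -m handwheel '[[0,0,-0.012,0,0,0],[0,0,-0.013,0,0,0],[0.0162,0.0124,0,0,0,0],[0.0162,0.0124,0,0,0,0],[0.0162,0.0124,0,0,0,0],[0.0162,0.0124,0,0,0,0],[0,0,0,0,0,0],[0,0,0.006,0,0,0]]'
python3 goto.py 3
python3 -m handwheel '[[0,0,0.004,0,0,0],[0,0,0.004,0,0,0],[0,0,0.002,0,0,0],[0,0,0.002,0,0,0],[0,0,0.002,0,0,0],[0,0,0.001,0,0,0],[0,0,0.001,0,0,0],[0,0,0.001,0,0,0]]'
python3 -m handwheel '[[0,0,0.001,0,0,0],[0,0,0.0005,0,0,0],[0,0,0.0005,0,0,0],[0,0,0,0,0,0],[0,0,0,0,0,0],[0,0,0,0,0,0],[0,0,0,0,0,0],[0,0,0,0,0,0]]'
python3 goto.py 3
python3 - <<'E'
from workcell import cams
import cv2
from h import *
s=cams.camera("side"); segs(s,(290,150,450,310))
cv2.imwrite("pics/a4.png",cv2.resize(s["img"][180:290,310:430],(600,550),interpolation=cv2.INTER_CUBIC)[:,:,::-1])
E
```

```text
time: 6.97
ee_pos: [0.475, 0.2044, 0.1043]
tcp_rot: [179.9, 0.2, 171.8]
wrist_force: [0.5, -0.2, -0.3]
opening: -0.0002
t 6.9667 pos [0.475  0.2044 0.1043] rot [179.9    0.18 171.82] F [ 0.5 -0.2 -0.3] open -0.0002
shift mm to z=.105 [ 0.6 -0.9 -0.7]
time: 7.63
ee_pos: [0.4745, 0.2033, 0.0847]
tcp_rot: [-180.0, -0.0, 171.7]
wrist_force: [0.5, -0.2, 0.0]
opening: 0.0003
time: 8.3
ee_pos: [0.4744, 0.2035, 0.0831]
tcp_rot: [-180.0, 0.0, 171.7]
wrist_force: [-1.1, -0.8, 1.9]
opening: 0.0002
t 8.3 pos [0.4744 0.2035 0.0831] rot [-180.      0.    171.73] F [-1.1 -0.8  1.9] open 0.0002
shift mm to z=.105 [  0.1   0.1 -21.9]
orange 40 px 392.0 238.0 med z 0.0632 rect mm [603.5 180.4] [61.2 24.1] 82.7
blue 330 px 357.0 220.0 med z 0.0718 rect mm [547.1 243.2] [28.7 87.4] 81.6
blue 136 px 325.0 242.0 med z 0.0644 rect mm [471.8 204.6] [71.6 23.8] 81.7
blue 538 px 365.0 254.0 med z 0.0638 rect mm [532.  140.1] [27.9 97. ] 83.2
```

View pics/a4.png

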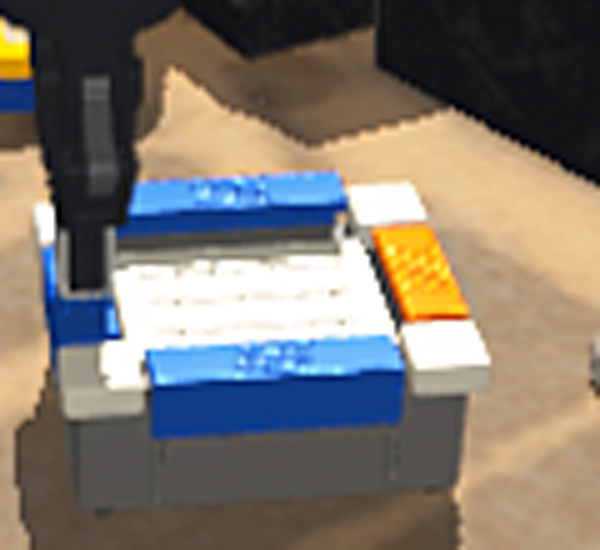

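Section 3 is down (0.0644) and section 4 is still open. I'll press section 4, then retreat straight up.

```bash
python3 -m handwheel '[[0,0,-0.012,0,0,0],[0,0,-0.013,0,0,0],[-0.0162,0.0126,0,0,0,0],[-0.0162,0.0126,0,0,0,0],[-0.0162,0.0126,0,0,0,0],[-0.0162,0.0126,0,0,0,0],[0,0,0,0,0,0],[0,0,0.006,0,0,0]]'
python3 goto.py 4
python3 -m handwheel '[[0,0,0.004,0,0,0],[0,0,0.004,0,0,0],[0,0,0.002,0,0,0],[0,0,0.002,0,0,0],[0,0,0.002,0,0,0],[0,0,0.001,0,0,0],[0,0,0.001,0,0,0],[0,0,0.001,0,0,0]]'
python3 -m handwheel '[[0,0,0.001,0,0,0],[0,0,0.0005,0,0,0],[0,0,0.0005,0,0,0],[0,0,0,0,0,0],[0,0,0,0,0,0],[0,0,0,0,0,0],[0,0,0,0,0,0],[0,0,0,0,0,0]]'
python3 goto.py 4
python3 -m handwheel '[[0,0,-0.01,0,0,0],[0,0,-0.02,0,0,0],[0,0,-0.03,0,0,0],[0,0,-0.03,0,0,0],[0,0,-0.03,0,0,0],[0,0,-0.02,0,0,0],[0,0,0,0,0,0],[0,0,0,0,0,0]]'
python3 - <<'E'
from workcell import cams
import cv2
from h import *
s=cams.camera("side"); segs(s,(290,150,450,310)); t=cams.camera("top"); print("top"); segs(t,(310,130,430,250))
cv2.imwrite("pics/a5.png",s["img"][:,:,::-1])
E
```

```text
time: 9.02
ee_pos: [0.5465, 0.2445, 0.103]
tcp_rot: [180.0, 0.1, 171.7]
wrist_force: [-0.2, -0.6, 0.2]
opening: 0.0
t 9.0167 pos [0.5465 0.2445 0.103 ] rot [1.7996e+02 5.0000e-02 1.7174e+02] F [-0.2 -0.6  0.2] open 0.0
shift mm to z=.105 [ 0.6 -0.6 -2. ]
time: 9.68
ee_pos: [0.5457, 0.244, 0.085]
tcp_rot: [180.0, 0.0, 171.7]
wrist_force: [-0.3, 0.6, -1.3]
opening: -0.0
time: 10.35
ee_pos: [0.5457, 0.2441, 0.0831]
tcp_rot: [-180.0, 0.0, 171.7]
wrist_force: [-1.3, -1.0, 1.9]
opening: 0.0002
t 10.35 pos [0.5457 0.2441 0.0831] rot [-180.      0.    171.73] F [-1.3 -1.   1.9] open 0.0002
shift mm to z=.105 [ -0.1  -0.  -21.9]
time: 11.02
ee_pos: [0.5463, 0.2443, 0.2247]
tcp_rot: [179.9, 0.1, 171.7]
wrist_force: [0.8, 0.5, -1.4]
opening: 0.0
orange 41 px 392.0 238.0 med z 0.0636 rect mm [593.5 178.5] [22.8 62.7] 13.9
blue 345 px 355.0 223.0 med z 0.0639 rect mm [544.9 243.8] [28.1 93. ] 83.2
blue 235 px 325.0 238.0 med z 0.0643 rect mm [471.8 203.9] [69.8 24. ] 81.0
blue 543 px 365.0 254.0 med z 0.0637 rect mm [530.  140.1] [27.6 93.2] 81.9
top
blue 250 px 341.0 200.0 med z 0.0651 rect mm [526.3 248.8] [23.7 52.9] 81.3
blue 317 px 362.0 225.0 med z 0.0653 rect mm [472.2 204.3] [63.  23.4] 81.8
```

View pics/a5.png

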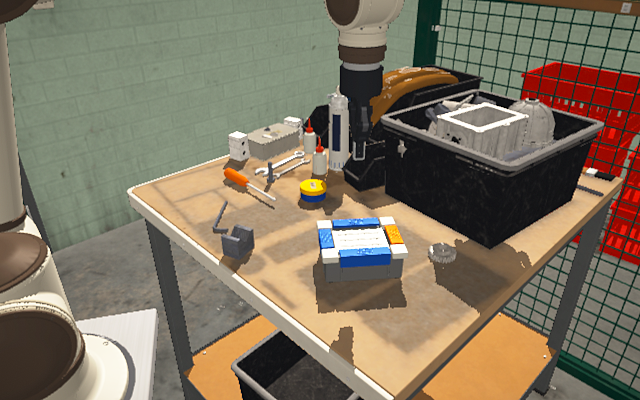

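All four sections are flush, the box hasn't moved (around (360,248)), the tin, gear and vee block are undisturbed, and the gripper is well clear. I'm handing in.

```bash
python3 -m handwheel '[[0,0,0,0,0,0],[0,0,0,0,0,0],[0,0,0,0,0,0],[0,0,0,0,0,0],[0,0,0,0,0,0],[0,0,0,0,0,0],[0,0,0,0,0,0],[0,0,0,0,0,0]]'; python3 -c "
from workcell import order; print(order.job_done())"
```

```text
time: 11.78
ee_pos: [0.5457, 0.2441, 0.223]
tcp_rot: [180.0, 0.0, 171.7]
wrist_force: [0.5, -0.0, 0.4]
opening: 0.0003
the job is handed in; nothing more can be done
None
```

I pressed the four rim sections shut with the closed fingertips, orange first and then the blue ones clockwise, retreated straight up and handed in at about 11.8 s.

- **Sections:** In the last side-camera check all four tops measured about 64 mm. They read 70–72 mm in that camera when open, so each dropped about 6.5–8 mm, and all look flush with the white corners. The side camera reads about 2 mm low. The top camera put the two sections it could still see, 3 and 4, at about 65 mm against 73 mm before. The arm hid sections 1 and 2 from the top camera.
- **Snap:** I could not see the snap in the force readings. They were taken only at the end of each move and stayed within about 2 N, so the evidence for the snap is the cameras.
- **Box and bystanders:** The well-seen section centres stayed within about 1 mm of where they started. The tin, gear and vee block look unmoved in the picture, though I did not measure them again.
- **Poor reading:** The side camera's orange position rested on only about 40 pixels and was unreliable, so I relied on its height and the picture instead.

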